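Feed the tea tin home under the wire shelf with the spatula

ROBOT

A 7-joint arm with a two-finger parallel gripper is mounted at the origin on the work surface. World frame = base frame: x ahead of the robot, y to its left, z up, the work surface at z = 0. Lengths are in m, angles in rad, forces in N, time in s.
With the tool pointing down it reaches from about 0.425 to 1.025 m from the base axis. Payload 9.4 kg.
Tool frame: the origin (TCP) lies at the very end of the fingers, on their centre line; the grasp point (between the pads) lies ctrl.grip_depth behind it (ctrl.grip_depth is the distance from the TCP to the grasp point, in m); z points along the fingers, y is the direction in which the jaws open and shut (so a half turn about z gives the same grasp; the last joint's range is limited). The gripper opens to 93 mm and grips with 3 to 60 N. Pads are 15 mm wide; open, the fingers measure 128 mm over their backs; the gripper's body (75 mm by 188 mm) begins 65 mm behind the grasp point.
Start: joints at [-1.341, 0.599, -0.003, 1.599, 0.002, 0.943, -0.08], TCP at [0.219, 0.691, 0.219] pointing down, gripper open.
Joint ranges: [-2.57, 2.57], [-0.35, 1.97], [-1.29, 1.29], [0.11, 2.56], [-1.05, 4.19], [0.11, 1.86], [-2.63, 2.63]. Speed limits (rad/s): [2.22, 2.22, 3.01, 3.01, 3.14, 3.14, 3.14].

INTERFACE

Orientations are given as a rotation vector (axis times angle).
In Python, from station import ctrl, viewer gives the robot as it stands.
- The arm moves only by the tool send_rows, never from a script. Its argument "series" is a list of rows, each a list of 7 numbers: the shift along the tool's x, y, z in mm, then the turn, a rotation vector about the tool's x, y, z in degrees, then the finger opening in mm, from 0 to 93. In form: [[dx, dy, dz, rx, ry, rz, claw], ...]. A call has 1 to 5 rows; each row is the pose to reach, as a shift and turn from the pose commanded when the call began, along the tool's axes at that moment; what a row does not reach only later rows make up. A row lasts 1/10 s, in which the tool goes at most 50 mm and 8.59 degrees, less where a joint would pass 70% of its speed; a pose out of reach is approached as far as the arm can. A call with a gripper value outside its range is refused whole. The fingers move at their own pace and stop on an object; "grip_force" is the grip in N (left out, the last holds). Time passes only in rows, so rows that repeat a pose let the fingers close. It gives the time, the measured TCP pose, the force and the opening at its end, in the units of the state.
- ctrl.sense(): the state, without advancing time (a new reading comes with each control period).
- viewer.read_camera(name): name is "side" or "top"; returns a dict with "pixels" (400x640x3 uint8, red, green, blue), "mtx" (3x3 intrinsics, pixels), "k1" (the pictures are not rectified: a ray, as slopes to the right and down, at radius r is drawn at 1 + k1 r^2 times it, then the intrinsics apply), "R" (3x3) and "t" (3): a world point X has camera coordinates R X + t. Camera axes: x right, y down, z forward; pixel columns grow to the right and rows downward; lengths in m; the calibration is good to about 2 mm. A picture is of the moment at which its call begins. There is no depth.
- ctrl.sign_off(): hands the job in, once; it reports no verdict.
The state is a dict: "clock": time; "joint_positions": joint angles; "qd": joint speeds; "joint_efforts": joint torques, N m; "position": TCP position; "eef_rot": TCP orientation; "ft_force": force on the tool from outside, world axes, zero at the start; "wrist_torque": the same for the moment, N m; "finger_gap": finger opening in m.
Only numpy, scipy, OpenCV 4.12 (cv2) and the standard library are available. Lean on these libraries where they do the work, as an engineer would, in place of code of your own. Each camera call takes 0.05 s, during which the arm holds its last target. There are 200 camera calls.

TASK

Take the spatula out of its sloping rest and use it as a push stick, keeping your fingers off the tea tin: press the tin flat against the long wooden rail, then feed it along the rail, always touching it, under the low wire shelf until its end is fully home against the stop at the rail's closed end. Then put the spatula back in its rest the way it stood, and leave everything else standing where it is.

Things in the scene. Friction and masses are not known exactly. Their poses are not given: they have to be found in the camera images.
- spatula: Flat silicone spatula, 200 long, 90 g: blade 50 wide, 10 thick, 72 long, square-ended; handle 22 wide, 14 thick, up to 200. Stands blade down in its rest, leaning 35 deg from vertical. Origin: middle of the blade's end on the handle's centre line; +z up the handle, x across the width, y through the thickness (+y face on the trough). Handle y -7 to 7, blade y -3 to 7.
- spatula_grip (a point): Point on the handle's centre line 160 from the blade's end (40 from the handle's end), a good place to grip across the 14 thickness.
- stand: Fixed ceramic spatula rest: dish 100 x 150 x 16 with a trough sloping 35 deg from vertical, top leaning to +y; 114 high. Origin: centre of the underside, z up. Trough floor 105 long, side lips 58 apart, 62 long. Home, the spatula's origin lies on the ledge at (0, -45, 32), its x along the stand's x, its z leaning 35 deg to the stand's +y; the handle's upper 95 stands clear.
- tin: Loose closed rectangular aluminium tea tin, 66 wide (x), 110 long (y), 80 high, 0.25 to 0.5 kg. Origin: centre of the underside; +x side faces the rail, -y end goes first.
- tin_front (a point): Point on the tin's +x (rail) side at its -y (leading) end, 15 up.
- tin_rear (a point): Point on the tin's +x (rail) side at its +y (trailing) end, 15 up.
- rail: Fixed L-shaped wooden rail, 30 high. Origin: on the board in the inner corner, z up. Long rail's face is x = 0 (20 thick, on +x), y = 0 to 420 (open end); stop's face is y = 0 (20 thick, on -y), reaching to x = -150. The tin is fed to -y; home, its origin is at (-33, 55, 0). It starts 225 to 275 from the stop face (its origin), its side 8 to 40 off the rail, outside the wire shelf.
- rack: Fixed wire shelf insert over the closed end of the rail, same origin and axes as rail. Wire deck x = -265 to 55, y = -100 to 160, wires 120 to 127 above the board; legs 12 thick at the four corners. Its edge over the lane is at y = 160: the tin when home has its rear end 50 inside that edge.
- ramekins: Bystander: stack of three nested white ramekins, 96 in diameter, 86 high, under the wire shelf beside the tin's lane, 20 to 30 clear of it. Origin: centre of the underside.
- canister: Bystander: round aluminium canister with screw lid, 95 in diameter, 140 high. Origin: centre of the underside.
- jar: Bystander: glass jar, 84 in diameter, 130 high. Origin: centre of the underside.
- mug: Bystander: mug, 82 in diameter, 92 high. Origin: centre of the underside.
- infuser: Bystander: steel tea infuser ball 60 in diameter with a 120 long handle, 58 high. Origin: under the ball's centre.
- bowl: Bystander: bowl, 140 in diameter, 55 high. Origin: centre of the underside.
- spice: Bystander: spice jar 66 in diameter, 85 high, standing on the wire shelf. Origin: centre of the underside.
Mind the look-alikes: they are no part of the job. Leave any black or white look-alike of the spatula alone.

How it is judged:
By the outcome, as a careful person would: the job done as asked, in the order asked, and still so for the second after the job is handed in, with the robot touching nothing.
It also fails if it takes over 56 s, if anything falls off the work surface, if the arm or the gripper's body presses on something with over 40 N, if the wrist force passes 120 N, or if a joint passes its speed limit or range.

## Working session

There is one attempt and no reset: what is moved stays moved. The work goes in short steps, Python scripts to look and compute and a tool call to move; the robot and the scene stay as the last step left them, time stands still between calls to the robot, and variables do not carry over. Pictures are saved under pics/ and viewed, about 8 in all and at most 12, crops included, and the job is handed in when it is done.

Besides the shell and the picture viewer there is one more tool, called by a JSON object that holds its "op" and its "data". send_rows: Moves the arm, as the interface text tells. Its arguments: {"type":"object","properties":{"series":{"type":"array","items":{"type":"array","items":{"type":"number"}}},"grip_force":{"type":"number"}},"required":["series"]}

```bash
ls; mkdir -p pics
python3 - <<'E'
from station import ctrl, viewer
import cv2,numpy as np
print(ctrl.sense(), ctrl.grip_depth)
for n in ("top","side"):
    d=viewer.read_camera(n); cv2.imwrite(f"pics/{n}0.png",d["pixels"][:,:,::-1])
    print(n,d["mtx"],d["k1"],d["R"],d["t"], -d["R"].T@d["t"])
E
```

```text
pics
{'clock': 0.0, 'joint_positions': array([-1.34069354,  0.60013371, -0.00257994,  1.60010722,  0.00179959,
        0.94288854, -0.07981899]), 'qd': array([ 0.00153428,  0.00203433,  0.00028891,  0.00073739,  0.00035532,
       -0.00131761, -0.00067539]), 'joint_efforts': array([ 1.49714406e-04, -7.65075874e+01,  1.49740510e+00, -2.52359015e+01,
       -5.23851067e-02,  1.67705241e-02,  1.49093744e-04]), 'position': array([0.2188093 , 0.69069357, 0.21776132]), 'eef_rot': array([-4.79911134e-01, -3.10460318e+00,  2.40350937e-03]), 'ft_force': array([-0.50638836, -0.77096712, -0.14600723]), 'wrist_torque': array([ 0.02711584, -0.04663424,  0.05298499]), 'finger_gap': 0.0930225848885319} 0.0188
top [[398.06351299   0.         323.29890077]
 [  0.         398.06351299 204.1165357 ]
 [  0.           0.           1.        ]] -0.0787994061854677 [[-0.03497578 -0.99938706  0.00148569]
 [-0.97213064  0.03367698 -0.23200836]
 [ 0.23181612 -0.00955895 -0.97271266]] [0.03094544 0.52510908 1.16472894] [0.24155403 0.02437597 1.2547303 ]
side [[414.426727     0.         317.39693314]
 [  0.         414.426727   195.39780944]
 [  0.           0.           1.        ]] -0.01711908134472824 [[ 0.9211397  -0.38922403  0.00251228]
 [-0.26399905 -0.62949845 -0.73077781]
 [ 0.28601776  0.67248521 -0.68261079]] [-0.43549154  0.21363642  1.10373571] [ 0.14186034 -0.77726592  0.91063674]
```

View pics/top0.png

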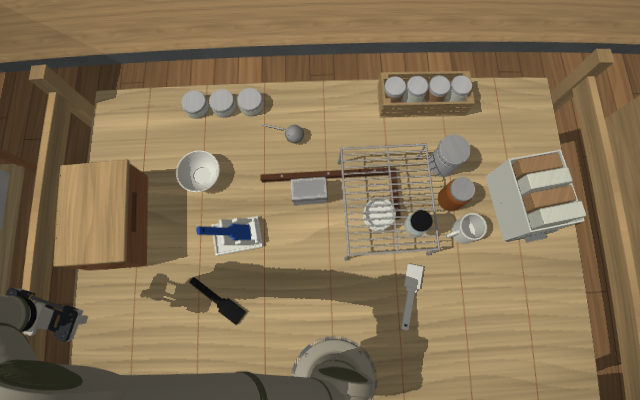

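View pics/side0.png

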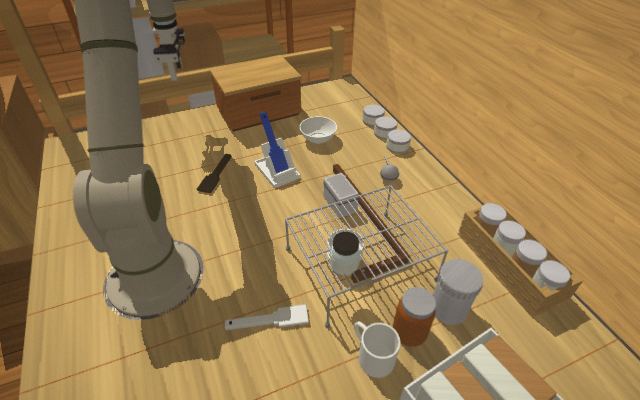

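The blue spatula stands in the white rest: top (225,232), side (272,145). The black one (218,300) and the white one (412,290) lie flat on the table, so they are the look-alikes. The tin is at top (309,189), the rail runs from (262,178) to (395,172), with the stop going down to about (395,210). I'll confirm this in one enlarged crop and measure there.

```bash
cat > h.py <<'E'
import numpy as np, cv2
from station import ctrl, viewer
from scipy.spatial.transform import Rotation as Ro
C={}
def cam(n,save=None):
    d=viewer.read_camera(n); C[n]=d
    if save: cv2.imwrite(save,d["pixels"][:,:,::-1])
    return d
def proj(d,X):
    X=np.atleast_2d(X)@d["R"].T+d["t"]; s=X[:,:2]/X[:,2:]; s=s*(1+d["k1"]*(s**2).sum(1,keepdims=True))
    return s*d["mtx"][0,0]+d["mtx"][:2,2]
def ray(d,p):
    q=(np.array(p,float)-d["mtx"][:2,2])/d["mtx"][0,0]; s=q.copy()
    for _ in range(20): s=q/(1+d["k1"]*(s@s))
    return -d["R"].T@d["t"], d["R"].T@np.append(s,1)
def atz(d,p,z):
    o,v=ray(d,p); return o+v*(z-o[2])/v[2]
def crop(d,x0,y0,x1,y1,f,name):
    im=d["pixels"][y0:y1,x0:x1,::-1]
    cv2.imwrite(name,cv2.resize(im,None,fx=f,fy=f,interpolation=cv2.INTER_CUBIC))
E
python3 - <<'E'
from h import *
t=cam("top"); s=cam("side")
a=t["pixels"][140:265,180:445,::-1]; b=s["pixels"][100:290,225:445,::-1]
cv2.imwrite("pics/a.png",cv2.resize(a,None,fx=3,fy=3,interpolation=cv2.INTER_CUBIC))
cv2.imwrite("pics/b.png",cv2.resize(b,None,fx=3,fy=3,interpolation=cv2.INTER_CUBIC))
E
```

```text
(no output)
```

View pics/a.png

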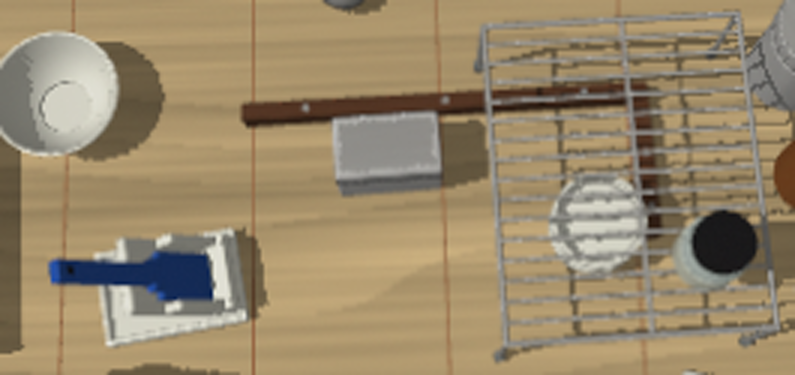

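View pics/b.png

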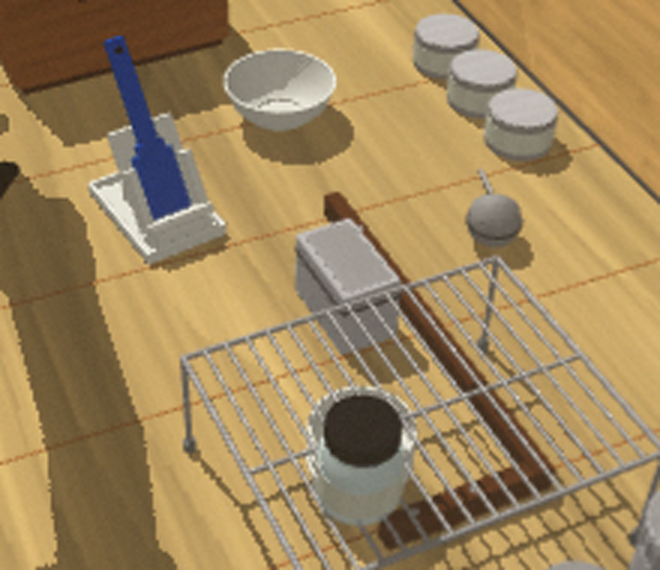

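```bash
cat > fit.py <<'E'
from h import *
from scipy.optimize import least_squares
t=cam("top"); s=cam("side")
T=lambda u,v:(t,np.array([180+(u+.5)/3-.5,140+(v+.5)/3-.5]))
S=lambda u,v:(s,np.array([225+(u+.5)/3-.5,100+(v+.5)/3-.5]))
def W(p,X):
    c,n=np.cos(p[2]),np.sin(p[2]); X=np.array(X)/1000
    return np.array([p[0]+c*X[0]-n*X[1],p[1]+n*X[0]+c*X[1],X[2]])
def fit(name,pairs,p0):
    f=lambda p:np.concatenate([proj(d,W(p,X))[0]-q for X,(d,q) in pairs])
    r=least_squares(f,p0,loss="soft_l1")
    print(name,r.x.round(4),np.degrees(r.x[2]).round(2)); print(f(r.x).reshape(-1,2).round(1).tolist()); return r.x
c35,s35=np.cos(np.radians(35)),np.sin(np.radians(35))
sp=lambda x,y,z:(x,-45+s35*z+c35*y,32+c35*z-s35*y)
rail=fit("rail",[((20,420,30),T(243,104)),((0,420,0),T(245,126)),((20,-20,30),T(653,84)),
 ((55,160,125),T(485,27)),((55,-100,125),T(740,13)),((-265,160,125),T(503,348)),((-265,-100,125),T(778,328)),
 ((-265,160,125),S(185,358)),((55,160,125),S(497,262)),((20,420,30),S(338,193)),((0,420,30),S(325,198)),((-265,160,0),S(190,446))],[.5,-.15,0])
tin=fit("tin",[((33,55,80),T(333,118)),((33,-55,80),T(437,111)),((-33,-55,80),T(441,174)),((-33,55,80),T(336,181)),
 ((-33,55,80),S(297,240)),((33,55,80),S(350,222)),((33,-55,80),S(402,288)),((-33,-55,80),S(345,308))],[.5,.05,0])
stand=fit("stand",[((-50,75,8),T(112,345)),((-50,-75,8),T(246,320)),(sp(11,-7,200),T(50,261)),(sp(-11,-7,200),T(50,284)),
 (sp(25,-3,72),T(152,253)),(sp(-25,-3,72),T(152,297)),(sp(25,-3,0),T(210,255)),(sp(-25,-3,0),T(212,299)),
 (sp(-11,-7,200),S(106,42)),(sp(11,-7,200),S(125,37)),(sp(-25,-3,0),S(155,220)),(sp(25,-3,0),S(190,208))],[.4,.2,0])
c,n=np.cos(rail[2]),np.sin(rail[2]); d=tin[:2]-rail[:2]
print("tin in rail",c*d[0]+n*d[1],-n*d[0]+c*d[1],np.degrees(tin[2]-rail[2]))
print("grip",W(stand,sp(0,0,160)))
# ramekins: base? rim centre at z=86, seen under the deck
r=atz(*T(598,222),.086)[:2]-rail[:2]; print("ramekin rail",c*r[0]+n*r[1],-n*r[0]+c*r[1])
E
python3 fit.py
```

```text
rail [ 0.6282 -0.2084  0.0201] 1.15
[[-0.3, -0.1], [0.5, 1.1], [-1.3, -0.5], [0.0, 0.4], [0.0, 1.0], [1.4, -0.7], [0.2, 0.7], [-0.5, -0.3], [0.6, -1.2], [1.1, -1.1], [0.1, -1.3], [0.0, 1.0]]
tin [0.5718 0.0538 0.0367] 2.11
[[0.2, 0.5], [1.1, 0.4], [1.4, 0.1], [0.3, 0.3], [-0.6, -1.9], [0.7, -1.7], [0.6, -2.0], [-0.3, -2.2]]
stand [0.4435 0.2928 0.1717] 9.84
[[-2.0, 1.8], [0.2, 0.6], [0.9, -0.5], [1.9, -0.3], [0.3, -0.6], [2.9, 1.0], [-1.8, -0.5], [0.1, 0.4], [-0.1, -1.5], [-0.4, -1.8], [-0.3, -0.6], [1.2, -1.8]]
tin in rail -0.05106094004610618 0.263287318040122 0.9513561562387762
grip [0.43547546 0.33883653 0.16306433]
ramekin rail -0.14227326512653607 0.057822244242871336
```

Rail, tin and stand fits are consistent: residuals are at most about 2–3 px, and the tin is 263 mm from the stop and 18 mm off the rail, within the stated ranges. Next I check the box height near the approach and plan the grasp.

```bash
cat > plan.py <<'E'
from h import *
RAIL=np.array([.6282,-.2084,.0201]); TIN=np.array([.5718,.0538,.0367]); STAND=np.array([.4435,.2928,.1717])
c35,s35=np.cos(np.radians(35)),np.sin(np.radians(35))
Rz=lambda a:Ro.from_euler('z',a).as_matrix()
def F(p,X): return np.array([p[0],p[1],0])+Rz(p[2])@(np.array(X)/1000)
def spR(yaw,lean):  # spatula axes in world: z leans `lean` deg to +y of frame with yaw
    return Rz(yaw)@Ro.from_euler('x',-lean,degrees=True).as_matrix()
FLIP=np.diag([-1,1,-1.])     # tool axes = spatula axes @ FLIP
GR=160.                      # spatula z of grasp point
def tool(tip,yaw,lean,grz=None):   # spatula origin (world m) -> TCP, R
    R=spR(yaw,lean); return tip+R[:,2]*((grz or GR)/1000-ctrl.grip_depth), R@FLIP
def delta(p,R,s=None,base=None):
    if base is None:
        s=s or ctrl.sense(); base=(s["position"],Ro.from_rotvec(s["eef_rot"]).as_matrix())
    P,B=base
    d=B.T@(p-P)*1000; r=Ro.from_matrix(B.T@R).as_rotvec(degrees=True)
    print("d",d.round(1),"r",r.round(2),"|d|",np.linalg.norm(d).round(),"|r|",np.linalg.norm(r).round(1))
    return p,R
def tipnow(s=None):  # spatula origin in rail frame mm, yaw, lean
    s=s or ctrl.sense(); B=Ro.from_rotvec(s["eef_rot"]).as_matrix()@FLIP
    tip=s["position"]-B[:,2]*(GR/1000-ctrl.grip_depth)
    q=Rz(RAIL[2]).T@(tip-[RAIL[0],RAIL[1],0])*1000
    e=Ro.from_matrix(Rz(RAIL[2]).T@B).as_euler('ZXY',degrees=True)
    print("t",round(s["clock"],2),"tip rail",q.round(1),"yaw,lean,roll",e.round(1),"F",s["ft_force"].round(1),"gap",round(s["finger_gap"],4))
E
python3 - <<'E'
from plan import *
t=cam("top")
for p in((130,161),(147,264),(147,175)): print(p,[atz(t,p,z).round(3) for z in(0,.1,.15)])
s=cam("side"); print(atz(s,(225,127),0), atz(s,(302,107),0), [ (z,proj(s,np.append(atz(s,(225,127),0)[:2],z))) for z in(.08,.1,.12,.15)])
spo=F(STAND,(0,-45,32))
base=delta(*tool(spo,STAND[2],35,260)); base=delta(*tool(spo,STAND[2],35,160),base=base)
E
```

```text
(130, 161) [array([0.714, 0.663, 0.   ]), array([0.676, 0.612, 0.1  ]), array([0.657, 0.586, 0.15 ])]
(147, 264) [array([0.364, 0.579, 0.   ]), array([0.354, 0.535, 0.1  ]), array([0.35 , 0.513, 0.15 ])]
(147, 175) [array([0.661, 0.599, 0.   ]), array([0.628, 0.553, 0.1  ]), array([0.611, 0.53 , 0.15 ])]
[3.42648668e-01 6.20756121e-01 1.11022302e-16] [0.67458838 0.64277741 0.        ] [(0.08, array([[221.86032134, 109.17661819]])), (0.1, array([[221.04224945, 104.52761557]])), (0.12, array([[220.21026233,  99.7974222 ]])), (0.15, array([[218.93543224,  92.54533704]]))]
d [-291.4 -229.   -11. ] r [ 34.31  -8.37 -26.55] |d| 371.0 |r| 44.2
d [ -0.   0. 100.] r [0. 0. 0.] |d| 100.0 |r| 0.0
```

{"op": "send_rows", "data": {"series": [[-50,-130,-40,8,-2,-6,93],[-120,-180,-40,16,-4,-12,93],[-180,-210,-30,22,-6,-17,93],[-240,-229,-20,28,-7,-22,93],[-291,-229,-11,34.3,-8.4,-26.5,93]], "grip_force": 20}}

```text
clock: 0.9
position: [0.3299, 0.4776, 0.2396]
eef_rot: [-0.238, 2.945, -0.905]
ft_force: [0.5, -0.9, -0.6]
finger_gap: 0.0931
```

Run:
```python
from plan import *
delta(*tool(F(STAND,(0,-45,32)),STAND[2],35,260))
print(ctrl.sense()["joint_positions"].round(2))
```

```text
d [-81.3 -83.   68.9] r [ 0.81 -0.11 -0.55] |d| 135.0 |r| 1.0
[-1.23  0.64 -0.    1.62  0.28  1.42  0.38]
```

{"op": "send_rows", "data": {"series": [[-81,-83,69,0.8,0,-0.5,93],[-81,-83,69,0.8,0,-0.5,93],[-81,-83,69,0.8,0,-0.5,93],[-81,-83,69,0.8,0,-0.5,93],[-81,-83,69,0.8,0,-0.5,93]]}}

```text
clock: 1.4
position: [0.4264, 0.385, 0.228]
eef_rot: [-0.242, 2.942, -0.922]
ft_force: [-0.9, 1.0, -0.1]
finger_gap: 0.093
```

Run:
```python
from plan import *
delta(*tool(F(STAND,(0,-45,32)),STAND[2],35,160))
t=cam("top"); s=cam("side")
a=cv2.resize(t["pixels"][170:280,120:280,::-1],None,fx=3,fy=3,interpolation=cv2.INTER_CUBIC)
b=cv2.resize(s["pixels"][60:200,190:320,::-1],None,fx=2.4,fy=2.4,interpolation=cv2.INTER_CUBIC)
h=max(len(a),len(b)); z=lambda m:np.pad(m,((0,h-len(m)),(0,0),(0,0)))
cv2.imwrite("pics/c.png",np.hstack([z(a),z(b)]))
```

```text
d [-1.5 -1.6 98.9] r [ 0.18 -0.24 -0.36] |d| 99.0 |r| 0.5
```

View pics/c.png

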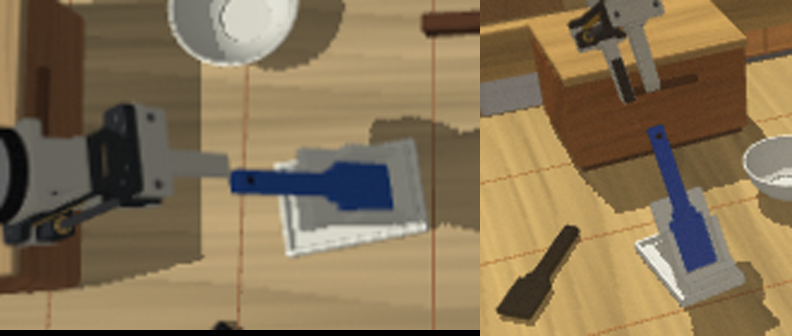

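Run:
```python
from plan import *
t=cam("top"); s=cam("side"); st=ctrl.sense(); B=Ro.from_rotvec(st["eef_rot"]).as_matrix(); P=st["position"]
A=lambda X:((proj(t,X)-[120,170])*3+1).round(0).tolist(); Bb=lambda X:((proj(s,X)-[190,60])*2.4+1).round(0).tolist()
for n,X in(("f+",P+B[:,1]*.055),("f-",P-B[:,1]*.055)): print(n,A(X),Bb(X))
o=F(STAND,(0,-45,32)); R=spR(STAND[2],35)
for q in((11,-7,200),(-11,-7,200),(0,-7,160),(25,-3,72),(-25,-3,72),(25,-3,0),(-25,-3,0)):
    X=o+R@(np.array(q)/1000); print(q,A(X),Bb(X))
def blue(d):
    h=cv2.cvtColor(d["pixels"],cv2.COLOR_RGB2HSV); m=cv2.inRange(h,(105,120,40),(130,255,255)); return m
for d,x0,y0,k in((t,120,170,3),(s,190,60,2.4)):
    m=blue(d); 
    ys,xs=np.nonzero(m); print(len(xs),xs.min(),xs.max(),ys.min(),ys.max())
    r=cv2.minAreaRect(np.c_[xs,ys].astype(np.float32)); print(r)
def err(p):
    # silhouette IoU of the spatula in both views
    return 0
```

```text
f+ [[153.0, 201.0]] [[149.0, 101.0]]
f- [[229.0, 169.0]] [[175.0, 89.0]]
(11, -7, 200) [[233.0, 169.0]] [[183.0, 121.0]]
(-11, -7, 200) [[236.0, 193.0]] [[169.0, 126.0]]
(0, -7, 160) [[269.0, 182.0]] [[186.0, 153.0]]
(25, -3, 72) [[333.0, 161.0]] [[222.0, 209.0]]
(-25, -3, 72) [[341.0, 210.0]] [[190.0, 221.0]]
(25, -3, 0) [[384.0, 164.0]] [[239.0, 258.0]]
(-25, -3, 0) [[392.0, 210.0]] [[208.0, 271.0]]
516 197 250 224 239
((223.5, 231.5), (15.0, 53.0), 90.0)
537 260 287 112 172
((271.2680969238281, 141.61798095703125), (60.787418365478516, 13.203399658203125), 68.74949645996094)
```

The crop shows the open fingers in line with the blue handle (handle end at crop (232,181); predictions agree to about 2 px). Going in.

{"op": "send_rows", "data": {"series": [[-1.5,-1.6,40,0,0,0,93],[-1.5,-1.6,80,0.2,-0.2,-0.4,93],[-1.5,-1.6,99,0.2,-0.2,-0.4,93],[-1.5,-1.6,99,0.2,-0.2,-0.4,93],[-1.5,-1.6,99,0.2,-0.2,-0.4,50]]}}

```text
clock: 2.1
position: [0.4368, 0.33, 0.1479]
eef_rot: [-0.258, 2.937, -0.926]
ft_force: [-0.1, 0.4, 0.3]
finger_gap: 0.0887
```

{"op": "send_rows", "data": {"series": [[0,0,0,0,0,0,30],[0,0,0,0,0,0,10],[0,0,0,0,0,0,0],[0,0,0,0,0,0,0],[0,0,0,0,0,0,0]]}}

```text
clock: 2.6
position: [0.4371, 0.3288, 0.1478]
eef_rot: [-0.256, 2.937, -0.927]
ft_force: [-0.1, 0.5, 0.3]
finger_gap: 0.0495
```

{"op": "send_rows", "data": {"series": [[0,0,0,0,0,0,0],[0,0,0,0,0,0,0],[0,0,0,0,0,0,0],[0,0,0,0,0,0,0],[0,0,0,0,0,0,0]], "grip_force": 30}}

```text
clock: 3.1
position: [0.4375, 0.3266, 0.1486]
eef_rot: [-0.255, 2.935, -0.934]
ft_force: [0.6, -0.8, 6.8]
finger_gap: 0.0137
```

Run:
```python
from plan import *
delta(*tool(F(STAND,(0,-45,32)),STAND[2],35,160)); s=ctrl.sense(); print(s["ft_force"],s["wrist_torque"],s["finger_gap"],s["position"].tolist(),s["eef_rot"].tolist())
```

```text
d [-0.1  1.9 -0.2] r [-0.29 -0.02  0.09] |d| 2.0 |r| 0.3
[ 0.58961357 -0.79586116  6.81875888] [-0.97974473 -0.0966074  -0.1106313 ] 0.013705425328489122 [0.43753071941957705, 0.32663360246286954, 0.14861106696841267] [-0.25472961744595873, 2.9349912901336084, -0.9338231248791684]
```

```bash
cat >> plan.py <<'E'
HOME=(np.array([0.43753,0.32663,0.14861]),Ro.from_rotvec([-0.25473,2.93499,-0.93382]).as_matrix())
def rt(x,y,z,lean,yaw=0): return tool(F(RAIL,(x,y,z)),RAIL[2]+np.radians(yaw),lean)
E
python3 - <<'E'
from plan import *
tipnow()
b=(HOME[0]+HOME[1]@[0,-.006,-.1],HOME[1])
delta(*b)
b=delta(*rt(-145,240,70,35),base=b)
b=delta(*rt(-145,235,15,35),base=b)
b=delta(*rt(-96,235,15,35),base=b)
t=cam("top"); p=atz(t,(199,172),.05); print("bowl",(Rz(RAIL[2]).T@(p-[RAIL[0],RAIL[1],0])).round(3))
E
```

```text
t 3.1 tip rail [-167.6  458.1   33.4] yaw,lean,roll [  8.8 -35.3   0.1] F [ 0.6 -0.8  6.8] gap 0.0137
d [   0.   -6. -100.] r [-0. -0.  0.] |d| 100.0 |r| 0.0
d [  -1.3 -195.4  197.2] r [-0.3   4.98  7.19] |d| 278.0 |r| 8.8
d [-0.  27.5 47.9] r [0. 0. 0.] |d| 55.0 |r| 0.0
d [-49.   0.  -0.] r [0. 0. 0.] |d| 49.0 |r| 0.0
bowl [0.032 0.614 0.05 ]
```

{"op": "send_rows", "data": {"series": [[0,-3,-8,0,0,0,0],[0,-6,-30,0,0,0,0],[0,-6,-65,0,0,0,0],[0,-6,-100,0,0,0,0],[0,-6,-100,0,0,0,0]], "grip_force": 40}}

```text
clock: 3.65
position: [0.428, 0.3849, 0.2359]
eef_rot: [-0.259, 2.936, -0.915]
ft_force: [0.2, 0.4, -1.3]
finger_gap: 0.0139
```

Run:
```python
from plan import *
tipnow(); delta(*rt(-145,240,70,35)); print(ctrl.sense()["wrist_torque"])
```

```text
t 3.65 tip rail [-175.4  518.   119.7] yaw,lean,roll [  8.9 -34.6  -0.2] F [ 0.2  0.4 -1.3] gap 0.0139
d [   0.5 -201.5  200.2] r [0.38 5.25 7.29] |d| 284.0 |r| 9.0
[0.757027   0.09562715 0.05310305]
```

{"op": "send_rows", "data": {"series": [[0,-35,35,0.1,1,1.5,0],[0,-70,70,0.2,2,3,0],[0.5,-110,110,0.3,3,4.5,0],[0.5,-150,150,0.4,4,6,0],[0.5,-201,200,0.4,5.2,7.3,0]]}}

```text
clock: 4.15
position: [0.4696, 0.1367, 0.1896]
eef_rot: [-0.026, 2.99, -0.955]
ft_force: [1.3, 0.7, -1.3]
finger_gap: 0.014
```

Run:
```python
from plan import *
tipnow(); b=delta(*rt(-145,235,15,35)); t=cam("top"); s=cam("side")
a=cv2.resize(t["pixels"][130:270,200:360,::-1],None,fx=2.5,fy=2.5,interpolation=cv2.INTER_CUBIC)
b=cv2.resize(s["pixels"][90:270,230:390,::-1],None,fx=2.5,fy=2.5,interpolation=cv2.INTER_CUBIC)
h=max(len(a),len(b)); z=lambda m:np.pad(m,((0,h-len(m)),(0,0),(0,0)))
cv2.imwrite("pics/d.png",np.hstack([z(a),z(b)]))
p=ctrl.sense(); B=Ro.from_rotvec(p["eef_rot"]).as_matrix()@FLIP; tip=p["position"]-B[:,2]*(.16-ctrl.grip_depth)
for q in((25,-3,0),(-25,-3,0),(25,-3,72),(-25,-3,72)):
    X=tip+B@(np.array(q)/1000); print(((proj(t,X)-[200,130])*2.5+.7).round(),((proj(s,X)-[230,90])*2.5+[400.7,.7]).round())
```

```text
t 4.15 tip rail [-152.2  266.4   74.6] yaw,lean,roll [ -0.1 -35.4   0.1] F [ 1.3  0.7 -1.3] gap 0.014
d [-6.9  8.  66.7] r [-0.42 -0.21 -0.1 ] |d| 68.0 |r| 0.5
[[283. 209.]] [[621. 262.]]
[[284. 250.]] [[582. 274.]]
[[245. 200.]] [[607. 203.]]
[[246. 242.]] [[568. 214.]]
```

View pics/d.png

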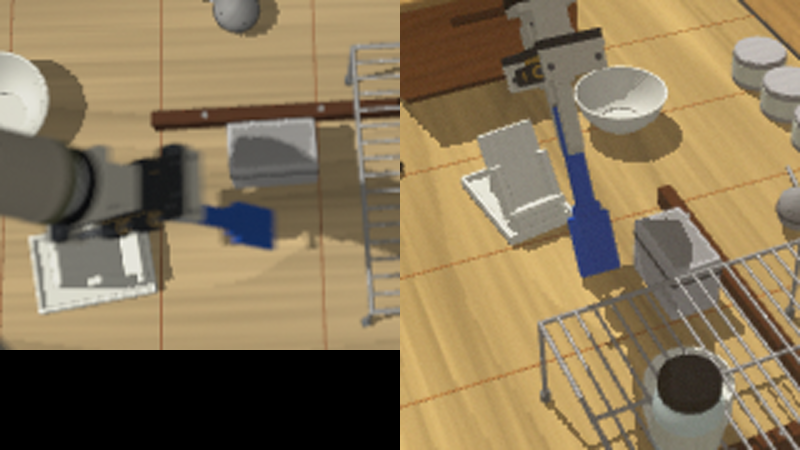

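The spatula hangs in the grip as predicted: blade end corners in the side view at (583,276) and (620,262), within 2 px. Lowering beside the tin, then pressing it toward the rail.

{"op": "send_rows", "data": {"series": [[-7,8,30,-0.4,-0.2,0,0],[-7,8,66,-0.4,-0.2,0,0],[-7,8,66,-0.4,-0.2,0,0],[-7,8,66,-0.4,-0.2,0,0]]}}

```text
clock: 4.65
position: [0.4771, 0.1071, 0.1316]
eef_rot: [-0.028, 2.99, -0.945]
ft_force: [1.0, 0.2, -0.7]
finger_gap: 0.0139
```

{"op": "send_rows", "data": {"series": [[-12,0,0,0,0,0,0],[-24,0,0,0,0,0,0],[-30,0,0,0,0,0,0],[-34,0,0,0,0,0,0],[-36,0,0,0,0,0,0]]}}

```text
clock: 5.15
position: [0.5139, 0.1079, 0.132]
eef_rot: [-0.028, 2.989, -0.943]
ft_force: [-0.0, -0.8, -0.1]
finger_gap: 0.0137
```

Run:
```python
from plan import *
tipnow(); b=delta(*rt(-91,235,15,35))
```

```text
t 5.15 tip rail [-107.8  237.4   16.4] yaw,lean,roll [ -0.1 -35.   -0.1] F [-0.  -0.8 -0.1] gap 0.0137
d [-16.9  -1.2   2.5] r [-0.03  0.05 -0.1 ] |d| 17.0 |r| 0.1
```

{"op": "send_rows", "data": {"series": [[-3,0,0,0,0,0,0],[-6,0,0,0,0,0,0],[-9,0,0,0,0,0,0],[-11,0,0,0,0,0,0],[-13,0,0,0,0,0,0]]}}

```text
clock: 5.65
position: [0.5264, 0.1079, 0.1318]
eef_rot: [-0.028, 2.989, -0.944]
ft_force: [-1.5, -0.0, -0.9]
finger_gap: 0.0139
```

{"op": "send_rows", "data": {"series": [[-1,0,0,0,0,0,0],[-2,0,0,0,0,0,0],[-3,0,0,0,0,0,0],[-4,0,0,0,0,0,0],[-4,0,0,0,0,0,0]]}}

```text
clock: 6.15
position: [0.5306, 0.108, 0.1319]
eef_rot: [-0.028, 2.989, -0.944]
ft_force: [-0.8, -0.3, -1.8]
finger_gap: 0.0135
```

Run:
```python
from plan import *
tipnow()
```

```text
t 6.15 tip rail [-91.1 237.3  16.3] yaw,lean,roll [ -0.1 -35.   -0.1] F [-0.8 -0.3 -1.8] gap 0.0135
```

Light sliding force so far. I keep pressing in small steps until it rises.

{"op": "send_rows", "data": {"series": [[-1,0,0,0,0,0,0],[-2,0,0,0,0,0,0],[-3,0,0,0,0,0,0],[-3,0,0,0,0,0,0]]}}

```text
clock: 6.55
position: [0.5328, 0.1077, 0.132]
eef_rot: [-0.028, 2.99, -0.946]
ft_force: [-5.3, 0.2, 1.6]
finger_gap: 0.0137
```

{"op": "send_rows", "data": {"series": [[-1,0,0,0,0,0,0],[-2,0,0,0,0,0,0],[-3,0,0,0,0,0,0],[-3,0,0,0,0,0,0]]}}

```text
clock: 6.95
position: [0.5345, 0.1078, 0.1319]
eef_rot: [-0.027, 2.992, -0.947]
ft_force: [-9.4, 1.6, 3.6]
finger_gap: 0.0139
```

Run:
```python
from plan import *
tipnow(); t=cam("top"); s=cam("side")
a=cv2.resize(t["pixels"][150:230,250:370,::-1],None,fx=3.3,fy=3.3,interpolation=cv2.INTER_CUBIC)
b=cv2.resize(s["pixels"][140:260,280:400,::-1],None,fx=3.3,fy=3.3,interpolation=cv2.INTER_CUBIC)
h=max(len(a),len(b)); z=lambda m:np.pad(m,((0,h-len(m)),(0,0),(0,0)))
cv2.imwrite("pics/e.png",np.hstack([z(a),z(b)]))
```

```text
t 6.95 tip rail [-87.7 236.8  16.4] yaw,lean,roll [ -0.1 -35.1   0.1] F [-9.4  1.6  3.6] gap 0.0139
```

View pics/e.png

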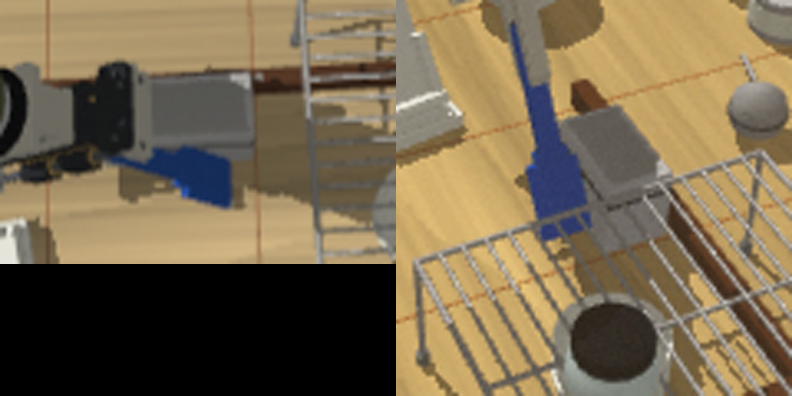

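The tin's side is flush to the rail, but the blade has swivelled a little in the grip. I back off and fit that angle from both views.

{"op": "send_rows", "data": {"series": [[5,0,0,0,0,0,0],[15,0,0,0,0,0,0],[35,0,0,0,0,0,0],[45,0,0,0,0,0,0],[45,0,0,0,0,0,0]], "grip_force": 60}}

```text
clock: 7.55
position: [0.4905, 0.1076, 0.132]
eef_rot: [-0.031, 2.989, -0.943]
ft_force: [0.8, 0.5, -0.7]
finger_gap: 0.014
```

```bash
cat > inhand.py <<'E'
from plan import *
from scipy.optimize import minimize
def blue(d):
    h=cv2.cvtColor(d["pixels"],cv2.COLOR_RGB2HSV); return cv2.inRange(h,(105,120,40),(130,255,255))
def grip_R(d): 
    s=ctrl.sense(); return s["position"],Ro.from_rotvec(s["eef_rot"]).as_matrix()@FLIP
def boxes(P,B,phi,psi,dz):
    g=P-B[:,2]*-ctrl.grip_depth            # grasp point
    M=B@Ro.from_euler('YX',[phi,psi],degrees=True).as_matrix()
    o=g-M[:,2]*(.16+dz/1000)
    def bx(x,y0,y1,z0,z1): return np.array([[a,b,c] for a in(-x,x) for b in(y0,y1) for c in(z0,z1)])/1000@M.T+o
    return o,M,[bx(25,-3,7,0,72),bx(11,-7,7,72,125)]
def inhand(save=None):
    P,B=grip_R(0); V=[(d,blue(d)) for d in(cam("top"),cam("side"))]
    def cost(p,out=0):
        o,M,bs=boxes(P,B,*p); c=0; k=4
        for d,m in V:
            im=np.zeros((400*k,640*k),np.uint8)
            for b in bs: cv2.fillConvexPoly(im,cv2.convexHull(((proj(d,b)+.5)*k).astype(np.int32)),255)
            # only the blade half: mask pixels within 95 mm of the end
            im=cv2.resize(im,(640,400),interpolation=cv2.INTER_AREA)/255.; w=m/255.
            q=proj(d,o+M[:,2]*.0)[0]; r=np.linalg.norm(proj(d,o+M[:,2]*.095)[0]-q)
            yy,xx=np.mgrid[:400,:640]; near=np.hypot(xx-q[0],yy-q[1])<r
            c+=np.abs(im-w)[near].sum()/max(im[near].sum(),1)
        return c
    x0=min(([f,0,0] for f in(-15,-10,-5,0,5,10,15)),key=cost)
    r=minimize(cost,x0,method="Nelder-Mead",options=dict(initial_simplex=[x0,[x0[0]+4,0,0],[x0[0],4,0],[x0[0],0,4]],maxiter=90))
    print("phi psi dz",r.x.round(2),"cost",round(r.fun,3)); return r.x
if __name__=="__main__":
    tipnow(); inhand(); t=cam("top"); s=cam("side")
    a=cv2.resize(t["pixels"][150:240,250:400,::-1],None,fx=3,fy=3,interpolation=cv2.INTER_CUBIC)
    b=cv2.resize(s["pixels"][140:260,280:390,::-1],None,fx=3,fy=3,interpolation=cv2.INTER_CUBIC)
    h=max(len(a),len(b)); z=lambda m:np.pad(m,((0,h-len(m)),(0,0),(0,0)))
    cv2.imwrite("pics/f.png",np.hstack([z(a),z(b)]))
E
python3 inhand.py
```

```text
t 7.55 tip rail [-131.1  237.6   16.4] yaw,lean,roll [  0.  -35.   -0.1] F [ 0.8  0.5 -0.7] gap 0.014
phi psi dz [0.68 0.96 1.08] cost 0.415
```

View pics/f.png

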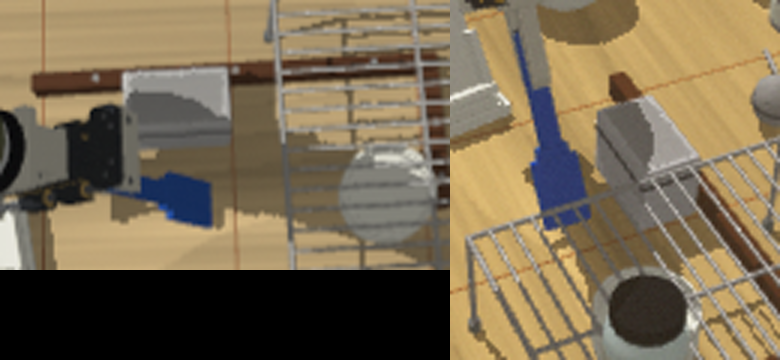

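Run:
```python
from inhand import *
t=cam("top"); s=cam("side"); P,B=grip_R(0)
for f in(-8,0,8):
    o,M,_=boxes(P,B,f,0,0)
    print(f,[(((proj(d,o+M@(np.array(q)/1000))[0]-c)*3+1+off).round().tolist()) for d,c,off in((t,[250,150],0),(s,[280,140],np.array([450,0]))) for q in((25,-3,0),(-25,-3,0),(25,-3,72),(-25,-3,72))])
b=rt(-91,237,16,35)
b=delta(*rt(-131,237.5,110,35)); b=delta(*rt(-131,370,110,45),base=b); b=delta(*rt(-31,370,100,50,-1.5),base=b); b=delta(*rt(-31,350,40,50,-1.5),base=b)
```

```text
-8 [[206.0, 159.0], [213.0, 205.0], [166.0, 157.0], [172.0, 206.0], [614.0, 204.0], [572.0, 225.0], [589.0, 139.0], [546.0, 159.0]]
0 [[210.0, 180.0], [213.0, 226.0], [169.0, 169.0], [171.0, 218.0], [596.0, 215.0], [551.0, 229.0], [579.0, 147.0], [533.0, 160.0]]
8 [[212.0, 201.0], [211.0, 246.0], [171.0, 182.0], [169.0, 229.0], [576.0, 223.0], [529.0, 231.0], [569.0, 153.0], [521.0, 160.0]]
d [  1.1 -53.8 -76.9] r [-0.04  0.05 -0.11] |d| 94.0 |r| 0.1
d [ -0.  133.1 -73.9] r [10. -0.  0.] |d| 152.0 |r| 10.0
d [-102.8   19.4    7.6] r [5.   1.11 1.01] |d| 105.0 |r| 5.2
d [-0.5 33.1 53.9] r [0. 0. 0.] |d| 63.0 |r| 0.0
```

Run:
```python
from inhand import *
t=cam("top"); s=cam("side")
for y in(258,263,268):
  print(y,[(((proj(d,F(RAIL,q))[0]-c)*3+1+off).round().tolist()) for d,c,off in((t,[250,150],0),(s,[280,140],np.array([450,0]))) for q in((0,y+55,80),(0,y-55,80),(-66,y-55,80),(-66,y+55,80))])
b=delta(*rt(-131,300,60,38)); b=delta(*rt(-115,380,60,40),base=b); b=delta(*rt(-20,380,60,50,2.5),base=b); b=delta(*rt(-20,345,40,50,2.5),base=b)
```

```text
258 [[129.0, 72.0], [235.0, 66.0], [239.0, 128.0], [131.0, 133.0], [656.0, 96.0], [707.0, 161.0], [647.0, 180.0], [599.0, 112.0]]
263 [[124.0, 72.0], [230.0, 66.0], [234.0, 128.0], [126.0, 134.0], [654.0, 93.0], [705.0, 158.0], [645.0, 176.0], [597.0, 109.0]]
268 [[119.0, 72.0], [225.0, 67.0], [229.0, 128.0], [121.0, 134.0], [652.0, 90.0], [702.0, 155.0], [643.0, 173.0], [595.0, 106.0]]
d [  1.   33.5 -71.7] r [ 2.96  0.03 -0.1 ] |d| 79.0 |r| 3.0
d [-16.   68.  -49.2] r [2. 0. 0.] |d| 85.0 |r| 2.0
d [-90.3  24.4   2.2] r [10.   -1.77 -1.77] |d| 94.0 |r| 10.3
d [ 1.5 -7.2 39.6] r [0. 0. 0.] |d| 40.0 |r| 0.0
```

Tin corners agree with a flush tin at y≈263 to within about 1 px. Now round to the rear end.

{"op": "send_rows", "data": {"series": [[1,17,-36,1,0,0,0],[1,33,-72,3,0,0,0],[-5,60,-90,4,0,0,0],[-10,80,-107,5,0,0,0],[-15,101,-121,5,0,0,0]]}}

```text
clock: 8.45
position: [0.5035, 0.2617, 0.1727]
eef_rot: [-0.03, 2.944, -1.073]
ft_force: [0.5, 0.1, -1.9]
finger_gap: 0.0134
```

Run:
```python
from inhand import *
tipnow(); b=delta(*rt(-20,380,60,50,2.5))
```

```text
t 8.45 tip rail [-115.1  381.6   64.7] yaw,lean,roll [ -0.  -40.1  -0.1] F [ 0.5  0.1 -1.9] gap 0.0134
d [-90.5  26.1   6.9] r [ 9.95 -1.71 -1.8 ] |d| 94.0 |r| 10.3
```

{"op": "send_rows", "data": {"series": [[-40,12,3,5,-0.8,-0.8,0],[-80,22,6,10,-1.7,-1.8,0],[-90,26,7,10,-1.7,-1.8,0],[-90,26,7,10,-1.7,-1.8,0],[-90,26,7,10,-1.7,-1.8,0]]}}

```text
clock: 8.95
position: [0.5926, 0.2761, 0.1512]
eef_rot: [-0.086, 2.823, -1.317]
ft_force: [-0.7, 0.0, -0.3]
finger_gap: 0.0135
```

Run:
```python
from inhand import *
tipnow(); b=delta(*rt(-20,335,40,50,2.5)); t=cam("top"); s=cam("side")
P,B=grip_R(0)
for f in(-2,0,2,4):
    o,M,_=boxes(P,B,f,0,0)
    print(f,[(((proj(d,o+M@(np.array(q)/1000))[0]-c)*3+1+off).round().tolist()) for d,c,off in((t,[220,150],0),(s,[280,120],np.array([450,0]))) for q in((25,-3,0),(-25,-3,0),(25,-3,72),(-25,-3,72))])
a=cv2.resize(t["pixels"][150:240,220:370,::-1],None,fx=3,fy=3,interpolation=cv2.INTER_CUBIC)
b=cv2.resize(s["pixels"][120:240,280:390,::-1],None,fx=3,fy=3,interpolation=cv2.INTER_CUBIC)
h=max(len(a),len(b)); z=lambda m:np.pad(m,((0,h-len(m)),(0,0),(0,0)))
cv2.imwrite("pics/g.png",np.hstack([z(a),z(b)]))
```

```text
t 8.95 tip rail [-21.5 377.   60.5] yaw,lean,roll [  2.4 -50.    0. ] F [-0.7  0.  -0.3] gap 0.0135
d [  0.5 -11.3  45.4] r [-0.03 -0.13 -0.08] |d| 47.0 |r| 0.2
-2 [[158.0, 71.0], [162.0, 117.0], [98.0, 65.0], [102.0, 112.0], [636.0, 130.0], [596.0, 144.0], [611.0, 69.0], [571.0, 82.0]]
0 [[159.0, 76.0], [162.0, 122.0], [99.0, 68.0], [102.0, 115.0], [631.0, 132.0], [591.0, 145.0], [609.0, 70.0], [568.0, 83.0]]
2 [[160.0, 82.0], [162.0, 127.0], [100.0, 71.0], [101.0, 118.0], [627.0, 134.0], [586.0, 146.0], [607.0, 72.0], [565.0, 82.0]]
4 [[161.0, 87.0], [161.0, 132.0], [101.0, 74.0], [100.0, 121.0], [623.0, 136.0], [581.0, 146.0], [604.0, 73.0], [562.0, 82.0]]
```

View pics/g.png

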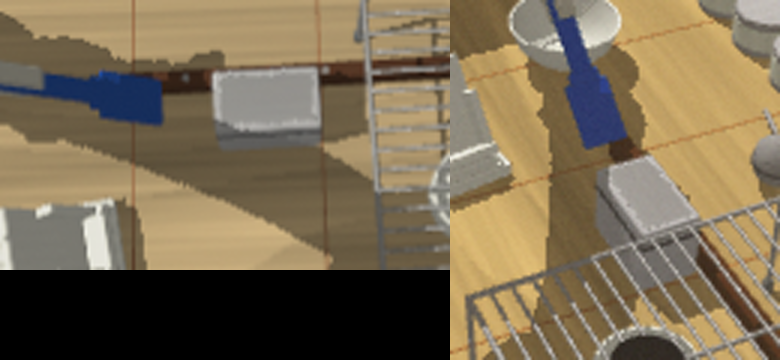

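Blade square behind the tin's rear end (in-hand swivel only about 1°), tin flush (edge (213,72)–(320,68)). Moving to just behind it.

{"op": "send_rows", "data": {"series": [[0.5,-5,23,0,0,0,0],[0.5,-11,45,0,0,0,0],[0.5,-11,45,0,0,0,0],[0.5,-11,45,0,0,0,0]]}}

```text
clock: 9.45
position: [0.5949, 0.2352, 0.1317]
eef_rot: [-0.087, 2.822, -1.315]
ft_force: [0.7, 0.5, 0.7]
finger_gap: 0.0139
```

Run:
```python
from inhand import *
tipnow(); b=delta(*rt(-20,320,40,50,2.5)); delta(*rt(-19,290,40,50,2.5)); delta(*rt(-18,250,40,50,2.5));delta(*rt(-16,200,40,50,2.5))
```

```text
t 9.45 tip rail [-19.8 336.2  40.9] yaw,lean,roll [  2.4 -50.   -0. ] F [0.7 0.5 0.7] gap 0.0139
d [ 1.  -9.7 12.9] r [ 0.02 -0.07 -0.09] |d| 16.0 |r| 0.1
d [  1.3 -29.   35.9] r [ 0.02 -0.07 -0.09] |d| 46.0 |r| 0.1
d [  2.  -54.7  66.6] r [ 0.02 -0.07 -0.09] |d| 86.0 |r| 0.1
d [  2.  -86.9 104.9] r [ 0.02 -0.07 -0.09] |d| 136.0 |r| 0.1
```

{"op": "send_rows", "data": {"series": [[0.5,-6,7,0,0,0,0],[0.8,-10,13,0,0,0,0],[1,-16,20,0,0,0,0],[1.2,-22.5,28,0,0,0,0],[1.3,-29,36,0,0,0,0]]}}

```text
clock: 9.95
position: [0.5969, 0.1884, 0.1297]
eef_rot: [-0.088, 2.822, -1.317]
ft_force: [-0.4, 1.9, 0.1]
finger_gap: 0.0138
```

{"op": "send_rows", "data": {"series": [[0.2,-6.4,7.7,0,0,0,0],[0.3,-12.9,15.3,0,0,0,0],[0.5,-19.3,23,0,0,0,0],[0.6,-25.8,30.7,0,0,0,0],[0.6,-25.8,30.7,0,0,0,0]]}}

```text
clock: 10.45
position: [0.5988, 0.1465, 0.1301]
eef_rot: [-0.085, 2.821, -1.32]
ft_force: [0.1, -0.5, 0.2]
finger_gap: 0.0135
```

Run:
```python
from inhand import *
tipnow(); b=delta(*rt(-18,200,40,50,2.5)); delta(*rt(-17,165,40,50,2.5)); t=cam("top"); s=cam("side")
a=cv2.resize(t["pixels"][150:240,220:370,::-1],None,fx=3,fy=3,interpolation=cv2.INTER_CUBIC)
b=cv2.resize(s["pixels"][120:260,280:390,::-1],None,fx=3,fy=3,interpolation=cv2.INTER_CUBIC)
h=max(len(a),len(b)); z=lambda m:np.pad(m,((0,h-len(m)),(0,0),(0,0)))
cv2.imwrite("pics/h.png",np.hstack([z(a),z(b)]))
y=195
print(y,[(((proj(d,F(RAIL,q))[0]-c)*3+1+off).round().tolist()) for d,c,off in((t,[220,150],0),(s,[280,120],np.array([450,0]))) for q in((0,y+55,80),(0,y-55,80),(-66,y-55,80),(-66,y+55,80))])
```

```text
t 10.45 tip rail [-18.  247.1  39.6] yaw,lean,roll [  2.3 -50.2   0. ] F [ 0.1 -0.5  0.2] gap 0.0135
d [  2.3 -30.8  35.9] r [-0.16 -0.15 -0.11] |d| 47.0 |r| 0.2
d [  2.7 -53.2  62.8] r [-0.16 -0.15 -0.11] |d| 82.0 |r| 0.2
195 [[280.0, 68.0], [386.0, 63.0], [391.0, 125.0], [283.0, 130.0], [685.0, 192.0], [739.0, 262.0], [678.0, 282.0], [626.0, 210.0]]
```

View pics/h.png

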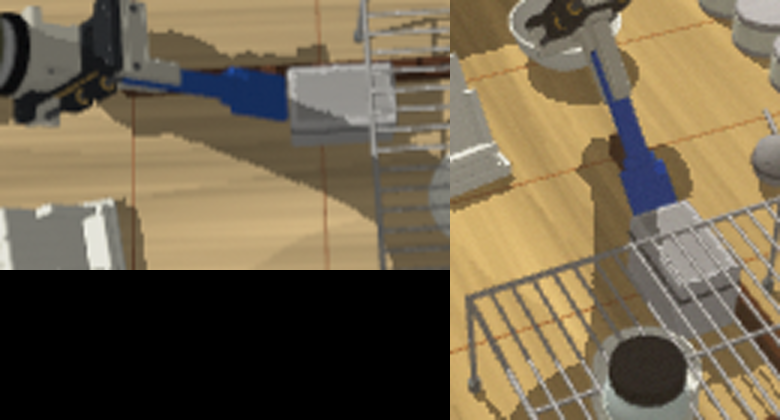

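Tin flush under the shelf edge: rear edge at (289,68), nose at (392,66), matching a flush tin at y≈189 within a pixel. Blade is square on its rear. Continuing slowly.

{"op": "send_rows", "data": {"series": [[0.2,-4.5,5.3,0,0,0,0],[0.4,-9,10.7,0,0,0,0],[0.6,-13.6,16,0,0,0,0],[0.8,-18.2,21.4,0,0,0,0],[1,-22.7,26.8,0,0,0,0]]}}

```text
clock: 11.05
position: [0.5999, 0.1132, 0.1298]
eef_rot: [-0.088, 2.822, -1.317]
ft_force: [0.0, 1.4, -2.0]
finger_gap: 0.0137
```

{"op": "send_rows", "data": {"series": [[0.2,-4.5,5.3,0,0,0,0],[0.4,-9,10.7,0,0,0,0],[0.6,-13.6,16,0,0,0,0],[0.8,-18.2,21.4,0,0,0,0],[1,-22.7,26.8,0,0,0,0]]}}

```text
clock: 11.55
position: [0.6011, 0.0783, 0.13]
eef_rot: [-0.088, 2.822, -1.317]
ft_force: [0.6, 1.1, -2.1]
finger_gap: 0.0139
```

{"op": "send_rows", "data": {"series": [[0.2,-4.5,5.3,0,0,0,0],[0.4,-9,10.7,0,0,0,0],[0.6,-13.6,16,0,0,0,0],[0.8,-18.2,21.4,0,0,0,0],[1,-22.7,26.8,0,0,0,0]]}}

```text
clock: 12.05
position: [0.6023, 0.0432, 0.1302]
eef_rot: [-0.088, 2.822, -1.317]
ft_force: [-0.2, 1.3, -0.6]
finger_gap: 0.0137
```

Run:
```python
from inhand import *
tipnow(); delta(*rt(-15,112,40,50,2.5))
```

```text
t 12.05 tip rail [-16.3 143.9  39.6] yaw,lean,roll [  2.4 -50.1   0. ] F [-0.2  1.3 -0.6] gap 0.0137
d [  0.2 -20.9  24.2] r [-0.05 -0.06 -0.04] |d| 32.0 |r| 0.1
```

{"op": "send_rows", "data": {"series": [[0.1,-3.9,4.6,0,0,0,0],[0.2,-7.8,9.2,0,0,0,0],[0.3,-11.7,13.8,0,0,0,0],[0.4,-14.9,17.6,0,0,0,0],[0.4,-16.9,19.9,0,0,0,0]]}}

```text
clock: 12.55
position: [0.6035, 0.017, 0.1305]
eef_rot: [-0.088, 2.822, -1.318]
ft_force: [-0.1, 2.1, -1.3]
finger_gap: 0.0137
```

{"op": "send_rows", "data": {"series": [[0,-0.7,0.8,0,0,0,0],[0,-1.3,1.5,0,0,0,0],[0,-2,2.3,0,0,0,0],[0,-2.6,3.1,0,0,0,0]]}}

```text
clock: 12.95
position: [0.6039, 0.0146, 0.1303]
eef_rot: [-0.089, 2.822, -1.315]
ft_force: [-3.2, 8.3, 3.1]
finger_gap: 0.0138
```

{"op": "send_rows", "data": {"series": [[0,-0.7,0.8,0,0,0,0],[0,-1.3,1.5,0,0,0,0],[0,-2,2.3,0,0,0,0],[0,-2.6,3.1,0,0,0,0]]}}

```text
clock: 13.35
position: [0.6046, 0.0139, 0.1296]
eef_rot: [-0.092, 2.823, -1.308]
ft_force: [-4.2, 16.6, 5.2]
finger_gap: 0.0138
```

Run:
```python
from inhand import *
tipnow()
```

```text
t 13.35 tip rail [-14.1 115.1  38.3] yaw,lean,roll [  2.5 -49.7  -0.1] F [-4.2 16.6  5.2] gap 0.0138
```

Firm contact at the stop: 16.6 N along the rail and 4 N toward it, tip at y=115. Withdrawing straight back.

{"op": "send_rows", "data": {"series": [[-0.2,3.2,-3.8,0,0,0,0],[-0.8,10,-12,0,0,0,0],[-2,26,-30.6,0,0,0,0],[-3.4,45.4,-53.6,0,0,0,0],[-4.9,64.9,-76.6,0,0,0,0]]}}

```text
clock: 13.85
position: [0.6027, 0.1107, 0.1301]
eef_rot: [-0.087, 2.821, -1.319]
ft_force: [0.6, 1.2, -0.2]
finger_gap: 0.0138
```

Run:
```python
from inhand import *
tipnow(); t=cam("top"); s=cam("side")
a=cv2.resize(t["pixels"][150:240,300:430,::-1],None,fx=3.5,fy=3.5,interpolation=cv2.INTER_CUBIC)
b=cv2.resize(s["pixels"][170:290,310:425,::-1],None,fx=2.9,fy=2.9,interpolation=cv2.INTER_CUBIC)
h=max(len(a),len(b)); z=lambda m:np.pad(m,((0,h-len(m)),(0,0),(0,0)))
cv2.imwrite("pics/i.png",np.hstack([z(a),z(b)]))
for y in(55,60): print(y,[(((proj(d,F(RAIL,q))[0]-c)*k+1+off).round().tolist()) for d,c,k,off in((t,[300,150],3.5,0),(s,[310,170],2.9,np.array([455,0]))) for q in((0,y+55,80),(0,y-55,80),(-66,y-55,80),(-66,y+55,80))])
b=delta(*rt(-25,300,80,45)); 
pre=(HOME[0]+HOME[1]@[0,-.006,-.1],HOME[1]); b=delta(*rt(-140,400,120,35,5),base=b); delta(*pre,base=b)
```

```text
t 13.85 tip rail [-14.6 211.3  39.5] yaw,lean,roll [  2.4 -50.1   0. ] F [ 0.6  1.2 -0.2] gap 0.0138
55 [[204.0, 72.0], [327.0, 65.0], [334.0, 137.0], [210.0, 143.0], [663.0, 128.0], [725.0, 208.0], [662.0, 231.0], [603.0, 148.0]]
60 [[198.0, 72.0], [322.0, 66.0], [329.0, 137.0], [204.0, 144.0], [661.0, 125.0], [722.0, 204.0], [659.0, 227.0], [601.0, 145.0]]
d [  2.8   9.7 -90.9] r [-4.89  2.02  1.86] |d| 91.0 |r| 5.6
d [122.1  17.7 -96.6] r [-9.99 -3.22 -3.84] |d| 157.0 |r| 11.2
d [ 31.   94.1 -63.5] r [ 0.29 -2.1  -3.1 ] |d| 118.0 |r| 3.8
```

View pics/i.png

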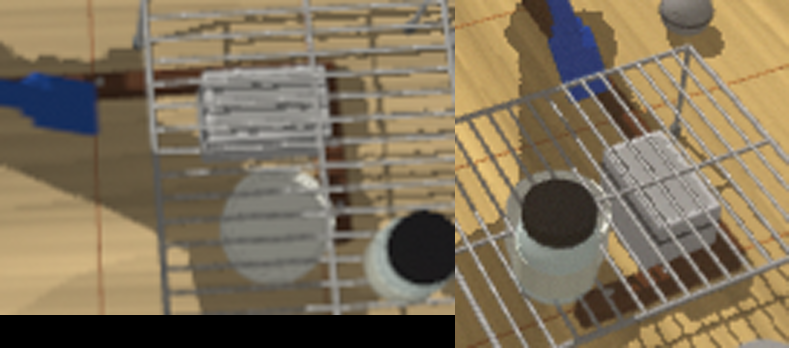

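Tin is home: rear corner at (203,71), predicted (204,72); nose against the stop; the ramekins have not moved. Taking the spatula back.

{"op": "send_rows", "data": {"series": [[1,4,-40,-2,1,1,0],[3,10,-91,-5,2,2,0],[40,10,-120,-8,1,0,0],[80,15,-150,-12,0,-1,0],[120,20,-180,-15,-1,-2,0]]}}

```text
clock: 14.45
position: [0.4729, 0.2525, 0.2309]
eef_rot: [-0.153, 2.974, -0.937]
ft_force: [1.1, 0.9, -1.4]
finger_gap: 0.0137
```

Run:
```python
from inhand import *
tipnow(); 
pre=(HOME[0]+HOME[1]@[0,-.006,-.1],HOME[1]); b=delta(*rt(-150,420,125,35,5)); delta(*pre,base=b); delta(*pre)
```

```text
t 14.45 tip rail [-140.8  383.1  115.2] yaw,lean,roll [  4.9 -35.    0.7] F [ 1.1  0.9 -1.4] gap 0.0137
d [  8.2  25.2 -29.4] r [ 0.04 -0.75 -0.04] |d| 40.0 |r| 0.7
d [ 22.8  79.9 -47.5] r [ 0.29 -2.1  -3.1 ] |d| 96.0 |r| 3.8
d [ 31.6 105.1 -76.5] r [ 0.35 -2.84 -3.15] |d| 134.0 |r| 4.3
```

{"op": "send_rows", "data": {"series": [[8,25,-29,0,-0.7,0,0],[18,60,-52,0,-1.5,-1.5,0],[31.6,105,-76.5,0.3,-2.8,-3.1,0],[31.6,105,-76.5,0.3,-2.8,-3.1,0],[31.6,105,-76.5,0.3,-2.8,-3.1,0]]}}

```text
clock: 14.95
position: [0.4295, 0.3788, 0.2322]
eef_rot: [-0.256, 2.935, -0.937]
ft_force: [0.5, -0.2, -0.5]
finger_gap: 0.0136
```

{"op": "send_rows", "data": {"series": [[0,0,0,0,0,0,0],[0,0,0,0,0,0,0],[0,0,0,0,0,0,0]]}}

```text
clock: 15.25
position: [0.4305, 0.3775, 0.233]
eef_rot: [-0.25, 2.936, -0.935]
ft_force: [-0.5, -0.4, -1.9]
finger_gap: 0.0139
```

Run:
```python
from inhand import *
tipnow(); x=inhand()
P,B=grip_R(0); V=(cam("top"),cam("side"))
# numeric blade centroid / axis check against phi
def cen(m):
    n,l,st,c=cv2.connectedComponentsWithStats(m); i=1+np.argmax(st[1:,4]); return m*(l==i).astype(np.uint8)
for d in V:
    m=cen(blue(d)); ys,xs=np.nonzero(m); print("obs end",[c.tolist() for c in np.round(cv2.boxPoints(cv2.minAreaRect(np.c_[xs,ys].astype(np.float32))),1)], len(xs))
    cs=[]
    for f in(-3,0,3,6):
        o,M,bs=boxes(P,B,f,0,0); im=np.zeros((400,640),np.uint8); cv2.fillConvexPoly(im,cv2.convexHull(np.round(proj(d,bs[0])).astype(np.int32)),255)
        q=proj(d,o)[0]; r=np.linalg.norm(proj(d,o+M[:,2]*.06)[0]-q); yy,xx=np.mgrid[:400,:640]
        near=np.hypot(xx-q[0],yy-q[1])<r
        A=np.argwhere((im>0)&near).mean(0)[::-1]; Bq=np.argwhere((m>0)&near).mean(0)[::-1]; cs.append((f,A.round(1).tolist(),Bq.round(1).tolist()))
    print(cs)
pre=(HOME[0]+HOME[1]@[0,-.006,-.1],HOME[1]); delta(*pre)
```

```text
t 15.25 tip rail [-173.9  509.   117.8] yaw,lean,roll [  8.6 -35.3   0.1] F [-0.5 -0.4 -1.9] gap 0.0139
phi psi dz [ 1.11  0.32 -0.25] cost 0.282
obs end [[180.0, 223.0], [227.0, 223.0], [227.0, 239.0], [180.0, 239.0]] 475
[(-3, [218.8, 228.4], [218.5, 230.7]), (0, [219.0, 230.6], [218.5, 230.9]), (3, [219.3, 233.1], [218.8, 231.2]), (6, [219.6, 235.3], [219.2, 231.5])]
obs end [[245.8000030517578, 84.4000015258789], [259.0, 80.0], [278.79998779296875, 139.39999389648438], [265.6000061035156, 143.8000030517578]] 493
[(-3, [272.7, 132.1], [269.6, 133.0]), (0, [270.8, 133.1], [269.4, 133.0]), (3, [268.8, 133.6], [269.3, 133.1]), (6, [266.7, 133.9], [269.2, 133.0])]
d [ 1.2 -0.2 -1. ] r [-0.01 -0.07 -0.04] |d| 2.0 |r| 0.1
```

Run:
```python
from inhand import *
R=HOME[1]@Ro.from_euler('Y',-1.1,degrees=True).as_matrix()
g=HOME[0]-HOME[1][:,2]*ctrl.grip_depth
for off in([0,-6,-50],[0,-6,-10],[0,-1,-1],[0,0,0]):
    G=g+HOME[1]@(np.array(off)/1000); delta(G+R[:,2]*ctrl.grip_depth,R)
```

```text
d [ 0.8 -0.2 49. ] r [-0.01 -1.17 -0.04] |d| 49.0 |r| 1.2
d [ 0.7 -0.2 89. ] r [-0.01 -1.17 -0.04] |d| 89.0 |r| 1.2
d [ 0.7  4.8 98. ] r [-0.01 -1.17 -0.04] |d| 98.0 |r| 1.2
d [ 0.7  5.8 99. ] r [-0.01 -1.17 -0.04] |d| 99.0 |r| 1.2
```

{"op": "send_rows", "data": {"series": [[0.8,0,20,0,-1.2,0,0],[0.8,0,38,0,-1.2,0,0],[0.8,0,50,0,-1.2,0,0],[0.8,0,62,0,-1.2,0,0],[0.8,0,74,0,-1.2,0,0]]}}

```text
clock: 15.95
position: [0.4363, 0.3365, 0.1718]
eef_rot: [-0.262, 2.917, -0.925]
ft_force: [0.1, 0.4, -1.3]
finger_gap: 0.0138
```

{"op": "send_rows", "data": {"series": [[0,0,6,0,0,0,0],[0,0,12,0,0,0,0],[0,1.5,16,0,0,0,0],[0,3,20,0,0,0,0],[0,3,20,0,0,0,0]]}}

```text
clock: 16.45
position: [0.4378, 0.3278, 0.1538]
eef_rot: [-0.263, 2.917, -0.927]
ft_force: [-1.0, -0.5, 0.3]
finger_gap: 0.0139
```

Run:
```python
from inhand import *
tipnow(); print(ctrl.sense()["wrist_torque"].round(2))
R=HOME[1]@Ro.from_euler('Y',-1.1,degrees=True).as_matrix()
g=HOME[0]-HOME[1][:,2]*ctrl.grip_depth
delta(g+R[:,2]*ctrl.grip_depth,R)
```

```text
t 16.45 tip rail [-164.5  459.6   38.6] yaw,lean,roll [  8.8 -35.3  -1. ] F [-1.  -0.5  0.3] gap 0.0139
[ 0.78  0.12 -0.03]
d [0.2 2.1 4.9] r [-0.03  0.04  0.02] |d| 5.0 |r| 0.1
```

No contact yet. The last 5 mm, gently.

{"op": "send_rows", "data": {"series": [[0,1,2,0,0,0,0],[0,2,4,0,0,0,0],[0,2,5,0,0,0,0],[0,2,5,0,0,0,0]]}}

```text
clock: 16.85
position: [0.4382, 0.3267, 0.149]
eef_rot: [-0.263, 2.917, -0.926]
ft_force: [1.5, 0.7, -0.7]
finger_gap: 0.0136
```

Run:
```python
from inhand import *
tipnow(); s=ctrl.sense();print(s["wrist_torque"].round(2), (HOME[1].T@s["ft_force"]).round(1))
```

```text
t 16.85 tip rail [-164.2  458.6   33.7] yaw,lean,roll [  8.8 -35.3  -1.1] F [ 1.5  0.7 -0.7] gap 0.0136
[0.77 0.11 0.03] [-1.6  0.7  0.3]
```

{"op": "send_rows", "data": {"series": [[0,0,1,0,0,0,0],[0,0,2,0,0,0,0],[0,0,2,0,0,0,0]]}}

```text
clock: 17.15
position: [0.4384, 0.3266, 0.1487]
eef_rot: [-0.263, 2.916, -0.924]
ft_force: [-2.7, 5.9, 13.1]
finger_gap: 0.0134
```

{"op": "send_rows", "data": {"series": [[0,1,0,0,0,0,0],[0,2,0,0,0,0,0],[0,2,0,0,0,0,0]]}}

```text
clock: 17.45
position: [0.4383, 0.3269, 0.1485]
eef_rot: [-0.261, 2.915, -0.928]
ft_force: [-3.9, 1.7, 20.4]
finger_gap: 0.0138
```

Run:
```python
from inhand import *
tipnow(); s=ctrl.sense();print(s["wrist_torque"].round(2), (HOME[1].T@s["ft_force"]).round(1))
```

```text
t 17.45 tip rail [-163.9  458.5   33.5] yaw,lean,roll [  8.7 -35.4  -1.1] F [-3.9  1.7 20.4] gap 0.0138
[-1.88  0.54 -0.74] [  3.6  -9.9 -18. ]
```

Seated on the ledge and in the trough. I ease off, release gently and back out along the handle.

{"op": "send_rows", "data": {"series": [[0,-0.7,-1,0,0,0,0],[0,-0.7,-1.5,0,0,0,0],[0,-0.7,-1.5,0,0,0,20],[0,-0.7,-1.5,0,0,0,30],[0,-0.7,-1.5,0,0,0,50]], "grip_force": 20}}

```text
clock: 17.95
position: [0.438, 0.3274, 0.1475]
eef_rot: [-0.263, 2.917, -0.926]
ft_force: [-0.4, 1.1, 0.0]
finger_gap: 0.0314
```

{"op": "send_rows", "data": {"series": [[0,0,0,0,0,0,80],[0,0,0,0,0,0,80],[0,0,0,0,0,0,80],[0,0,0,0,0,0,80],[0,0,0,0,0,0,80]]}}

```text
clock: 18.45
position: [0.4381, 0.3274, 0.1478]
eef_rot: [-0.263, 2.917, -0.926]
ft_force: [0.4, 0.5, 0.1]
finger_gap: 0.0717
```

{"op": "send_rows", "data": {"series": [[0,0,-10,0,0,0,80],[0,0,-30,0,0,0,80],[0,0,-60,0,0,0,80],[0,0,-100,0,0,0,80],[0,0,-120,0,0,0,80]]}}

```text
clock: 18.95
position: [0.4235, 0.3981, 0.2485]
eef_rot: [-0.264, 2.917, -0.92]
ft_force: [-0.3, -0.0, 0.2]
finger_gap: 0.0797
```

{"op": "send_rows", "data": {"series": [[0,20,-30,0,0,0,80],[0,40,-60,0,0,0,80],[0,40,-80,0,0,0,80],[0,40,-80,0,0,0,80]]}}

```text
clock: 19.35
position: [0.408, 0.4755, 0.2895]
eef_rot: [-0.266, 2.916, -0.92]
ft_force: [-0.8, 0.6, 0.7]
finger_gap: 0.0793
```

Run:
```python
from inhand import *
s0=ctrl.sense(); print(s0["position"],s0["finger_gap"],s0["clock"])
t=cam("top"); s=cam("side")
a=cv2.resize(t["pixels"][90:290,180:500,::-1],None,fx=2.4,fy=2.4,interpolation=cv2.INTER_CUBIC)[:,:790]
t0=cv2.imread("pics/top0.png"); s0=cv2.imread("pics/side0.png")
def one(img,im0,b,f):
    x0,y0,x1,y1=b; g=lambda m:cv2.resize(m[y0:y1,x0:x1],None,fx=f,fy=f,interpolation=cv2.INTER_CUBIC)
    return np.hstack([g(im0),g(img)])
r1=one(t["pixels"][:,:,::-1],t0,(190,150,430,265),1.66); r2=one(s["pixels"][:,:,::-1],s0,(225,90,425,290),1.99)
w=min(r1.shape[1],r2.shape[1]); cv2.imwrite("pics/j.png",np.vstack([r1[:,:w],r2[:,:w]])); print(r1.shape,r2.shape)
d=cv2.absdiff(t["pixels"][:,:,::-1].copy(),t0).max(2)
for d_,b in((t,t0),(s,s0)):
    m0=cv2.inRange(cv2.cvtColor(b,cv2.COLOR_BGR2HSV),(105,120,40),(130,255,255)); m1=blue(d_)
    for m in(m0,m1):
        ys,xs=np.nonzero(m); print(len(xs),xs.mean().round(1),ys.mean().round(1),xs.min(),xs.max(),ys.min(),ys.max())
```

```text
[0.40804996 0.47550387 0.28951768] 0.07934233880131986 19.35
(191, 796, 3) (398, 796, 3)
525 227.8 231.2 197 250 224 239
532 227.8 231.0 196 250 224 239
536 273.7 146.4 260 287 112 172
541 273.9 146.6 260 288 112 172
```

View pics/j.png

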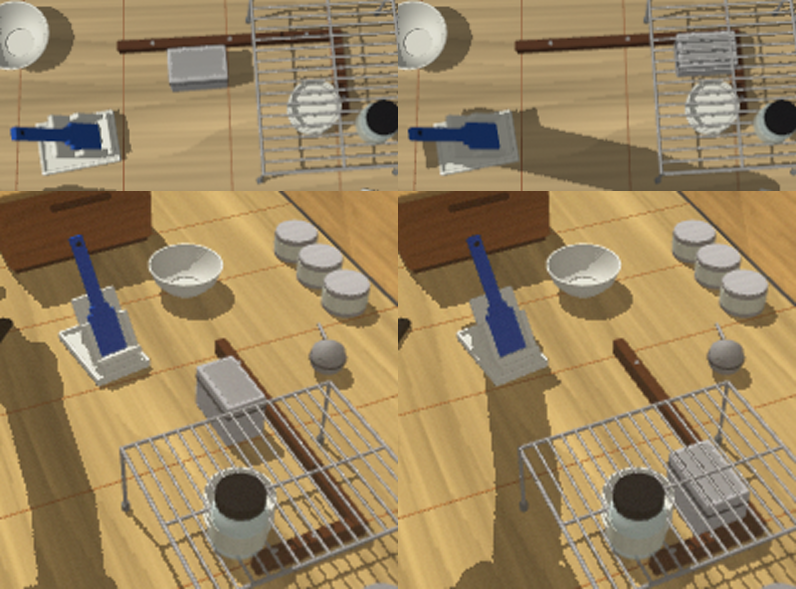

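The before/after picture shows the spatula back in its rest (blue centroid within 0.2 px in both views), the tin home in the rail corner and nothing else moved. The gripper is clear of everything, so I hand in.

```bash
python3 -c "
from station import ctrl
print(ctrl.sign_off())"
```

```text
the job is handed in; nothing more can be done
None
```

The tea tin is home against the stop, the spatula is back in its rest, and the job is handed in at about 19.5 s of the 56 s allowed. `sign_off` gives no verdict.

- **Pressing:** I took the blue spatula out of its rest and pressed the tin flat to the rail with the blade's side, up to about 9 N.
- **Feeding:** I fed it along the rail from the rear end with the blade leaning 50°, until it met the stop. The contact there was about 17 N along the rail and 4 N toward it.
- **Spatula back:** It reseated on the ledge and in the trough with a peak of about 20 N before release. Its image position matches the start to 0.2 px in both cameras.
- **Last checks:** The tin's rear corner was within about 1 px of the home position in the top view and about 4 enlarged px (1.4 raw px) in the side view. In the last picture nothing else in view had moved, and the gripper was clear. The white look-alike, canister, jar and mug were outside that crop, but the arm never went near them.
- **What disagreed:**
  - The spatula had swivelled in the grip after pressing. Estimates ranged from 0.4° to 2°, and I corrected by 1.1° when putting it back.
  - The cameras show the tin flush with the rail only to about 2 mm. I did not watch contact continuously between pictures during the feed.

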